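Set the beam shutter to its middle position and start the scan

TASK

Push the blue tab of the beam shutter all the way in to its end stop and let it go, so that the spring brings the slide back and it catches on the orange stop pin at the middle position. Then press the green start button fully down and let it come up again. Do not move the shutter with the grey tab or disturb the bottles and other loose things on the bench.

Things in the scene. Friction and masses are not known exactly. Their poses are not given: they have to be found in the camera images.
- shutter_blue: The shutter to set: white box 190 mm long (x), 74 wide (y), fixed, rails 39 mm high, white bridge at x 55 to 95 mm, 64 high. A steel slide runs in it; its upright blue tab (50 wide, top 90 mm up) spans x -90 to -78 mm as found. The slide is pushed along +x, tab towards bridge; push 50 to 85 mm above the bench so as to clear the rails. Origin: centre of underside.
- push_blue (a point): centre of the upper part of the blue tab's outer face, where to push: 68 mm above the bench, 22 mm below the tab's top; it moves with the slide; its x axis points the way to push.
- slide_blue (a joint): travel of the blue slide in m: 0 as found (out), 0.050 at the end stop (fully in), 0.025 caught on the stop pin (middle). Its spring pushes back with 3 N at 0 and 8 N at 0.050; moving it adds 40 N per m/s. Pushed beyond 0.025 and let go, it returns to 0.025 and stays; let go short of that, it returns to 0.
- pin_blue (a joint): height of the blue shutter's orange stop pin (8 mm thick, upright, at the box's centre) in m: 0 held down under the slide, about 0.018 sprung up through the slide's window (top 45 mm above the bench). It rises by itself once the slide passes 0.025. Pushing it down again would free the slide.
- shutter_grey: The other shutter, of the same make and size but with a grey tab; leave it alone. Box 190 x 74 mm, tab 90 mm high at its -x end; origin at the centre of its underside.
- slide_grey (a joint): travel of the grey slide in m, 0 as found; must stay there.
- console: Small white control box, 110 mm (x) x 80 mm (y) x 35 mm high, fixed, with a dark display and the green start button. Origin: centre of its underside.
- start_top (a point): centre of the top of the green start button: 30 mm across, in a black collar, its top about 53 mm above the bench when up. It is pressed straight down.
- start (a joint): how far the green button is pressed in m: 0 up, 0.006 fully down (5 N); springs up again when let go.
- vial_amber: Small amber bottle, 28 mm across, 60 mm high, standing beside the blue shutter; loose. Origin: centre of its underside.
- vial_clear: Small white bottle with a blue cap, 28 mm across, 60 mm high, standing beside the grey shutter; loose. Origin: centre of its underside.
- beaker: Glass beaker, 56 mm across, 70 mm high, beyond the console; loose. Origin: centre of its underside.
- wash_bottle: White bottle with a red cap, 64 mm across, 150 mm high, on the left; loose. Origin: centre of its underside.
- reagent_jar: Amber jar with a blue lid, 60 mm across, 75 mm high, on the right; loose. Origin: centre of its underside.
- screwdriver: Screwdriver, 160 mm long, lying on the bench on the right; loose. Its x axis runs along it.
- pan_tray: White divided tray, 90 x 70 mm, 20 mm high, at the back left; loose. Origin: centre of its underside.

How it is judged:
On the way, in this order (a step that is already met when the one before it is completed fails the run):
1. the blue slide is pushed all the way in (value of joint slide_blue above 0.043 m), for 0.05 s.
2. let go, the blue slide has come back and is caught by its raised stop pin at the middle (value of joint slide_blue between 0.021 and 0.029 m and value of joint pin_blue above 0.01 m and contact force between the fingers and shutter_blue below 0.3 N), for 0.2 s.
3. the green button is pressed fully down (value of joint start above 0.0045 m and value of joint slide_blue above 0.021 m), for 0.03 s.
At the end, for the whole second after the job is handed in: Blue slide rests at its middle position (25 mm travel, 4 mm either way) against its raised stop pin; green button pressed afterwards and up again; grey slide still out (within 3 mm); every loose thing upright, at rest, within 25 mm of where it was (value of joint slide_blue between 0.021 and 0.029 m and value of joint pin_blue above 0.01 m and value of joint start below 0.0015 m and value of joint slide_grey below 0.003 m and distance of each of vial_amber, vial_clear, beaker, wash_bottle, reagent_jar, screwdriver, pan_tray from where it was at the start of the episode below 0.025 m and angle between each of vial_amber, vial_clear, beaker, wash_bottle, reagent_jar, pan_tray's own z axis and vertical below 0.2 rad and linear speed of each of vial_amber, vial_clear, beaker, wash_bottle, reagent_jar, screwdriver, pan_tray below 0.03 m/s); the robot touches nothing.
It fails at once if the grey slide is pushed (more than 8 mm) (value of joint slide_grey above 0.008 m).
It fails at once if a loose thing is knocked over, lifted, or moved more than 30 mm (distance of any of vial_amber, vial_clear, beaker, wash_bottle, reagent_jar, screwdriver, pan_tray from where it was at the start of the episode above 0.03 m or angle between any of vial_amber, vial_clear, beaker, wash_bottle, reagent_jar, pan_tray's own z axis and vertical above 0.5 rad).
It also fails if it takes over 40 s, if anything falls off the work surface, if the arm or the gripper's body presses on something with over 40 N, if the wrist force passes 120 N, or if a joint passes its speed limit or range.

ROBOT

A 6-joint arm with a two-finger parallel gripper is mounted at the origin on the work surface. World frame = base frame: x ahead of the robot, y to its left, z up, the work surface at z = 0. Lengths are in m, angles in rad, forces in N, time in s.
With the tool pointing down it reaches from about 0.25 to 0.775 m from the base axis. Payload 4 kg.
Tool frame: the origin (TCP) lies at the very end of the fingers, on their centre line; the grasp point (between the pads) lies hold_point_z behind it (hold_point_z is the distance from the TCP to the grasp point, in m); z points along the fingers, y is the direction in which the jaws open and shut (so a half turn about z gives the same grasp; the last joint's range is limited). The gripper opens to 94 mm and grips with 3 to 60 N. Pads are 16 mm wide; open, the fingers measure 119 mm over their backs; the gripper's body (75 mm by 177 mm) begins 78 mm behind the grasp point.
Start: joints at [1.072, 0.087, 1.371, -0, 1.684, -0.103], TCP at [0.212, 0.507, 0.206] pointing down, gripper open.
Joint ranges: [-3.1, 3.1], [-0.76, 2.03], [0.27, 2.55], [-1.08, 4.22], [0.17, 2.65], [-2.57, 2.57]. Speed limits (rad/s): [2.79, 2.79, 3.14, 3.14, 3.14, 3.14].

INTERFACE

Orientations are given as [roll, pitch, yaw] about the fixed x, y, z axes, in that order (R = Rz(yaw) Ry(pitch) Rx(roll)).
In Python, from bench import * gives the robot as it stands.
- The arm moves only by the tool step_arm, never from a script. Its argument "increments" is text: rows parted by semicolons, each of 6 numbers parted by spaces: the shift along the tool's x, y, z in cm, then the turn, a rotation vector about the tool's x, y, z in rad. A call has 1 to 5 rows; each row shifts and turns the commanded pose from where the row before left it, along the tool's axes as they then stand; what a row does not reach is not made up. A row lasts 1/10 s, in which the tool goes at most 50 mm and 8.59 degrees, less where a joint would pass 70% of its speed; a pose out of reach is approached as far as the arm can. A call is refused whole if a number of a shift passes 5 or a number of a turn 0.15, either way. A call with a gripper value outside its range is refused whole. "claw" is the gripper's target within -1 to 1 (shut at 1, half-way at 0, fully open at -1), set as the call begins (left out, the last holds). The fingers move at their own pace and stop on an object; the grip force is fixed at half the most. Time passes only in rows, so rows that do not move let the fingers close. It gives the time, the measured TCP pose, the force and the opening at its end, in the units of the state.
- get_obs(): the state, without advancing time (a new reading comes with each control period).
- snapshot(name): name is "scene" or "top" or "wrist"; returns the picture (480x640x3 uint8, red, green, blue); there is no depth.
- calibration(name): a dict with "camera_matrix" (3x3 intrinsics, pixels), "k1" (the pictures are not rectified: a ray, as slopes to the right and down, at radius r is drawn at 1 + k1 r^2 times it, then the intrinsics apply), "eye" and "orientation" of the camera in the world; the wrist camera has in their place "tool_from_camera" (4x4, takes a point from camera to tool coordinates, whose origin is the TCP and whose axes are the flange's). Camera axes: x right, y up, looking along -z (the intrinsics and any distortion apply to the point x, -y, -z); pixel columns grow to the right and rows downward; lengths in m; the calibration is good to about 2 mm. A picture is of the moment at which its call begins: read the wrist's pose just before it. calibration takes no time and is no camera call.
- close_job(): hands the job in, once; it reports no verdict.
The state is a dict: "time": time; "joint_positions": joint angles; "qvel": joint speeds; "joint_torque": joint torques, N m; "tool_pos": TCP position; "ee_rot": TCP orientation; "wrist_force": force on the tool from outside, world axes, zero at the start; "wrist_torque": the same for the moment, N m; "width": finger opening in m.
Only numpy, scipy, OpenCV 4.12 (cv2) and the standard library are available. Lean on these libraries where they do the work, as an engineer would, in place of code of your own. Each camera call takes 0.05 s, during which the arm holds its last target. There are 200 camera calls.

## Working session

There is one attempt and no reset: what is moved stays moved. The work goes in short steps, Python scripts to look and compute and a tool call to move; the robot and the scene stay as the last step left them, time stands still between calls to the robot, and variables do not carry over. Pictures are saved under pics/ and viewed, about 8 in all and at most 12, crops included, and the job is handed in when it is done.

Besides the shell and the picture viewer there is one more tool, called after "Emit:" as name(argument=value, ...) on one line, values as JSON. step_arm: Moves the arm, as the interface text tells. Its arguments: {"type":"object","properties":{"increments":{"type":"string"},"claw":{"type":"number"}},"required":["increments"]}

```bash
ls; mkdir -p pics
python3 - <<'E'
from bench import *
import cv2
print(get_obs())
for n in ("scene","top"):
    im=snapshot(n); cv2.imwrite(f"pics/{n}0.png",im[:,:,::-1])
    print(n,calibration(n))
print(calibration("wrist"))
E
```

```text
pics
{'time': 0.0, 'joint_positions': array([ 1.07191048e+00,  8.79357449e-02,  1.37222040e+00, -2.58685221e-05,
        1.68358312e+00, -1.03110423e-01]), 'qvel': array([ 0.00160424, -0.00261308, -0.00151273,  0.00018401,  0.00017966,
        0.00047232]), 'joint_torque': array([-9.32787625e-04, -3.40188611e+01, -3.02422714e+01,  7.17436709e-02,
        3.31708894e-02, -1.76580261e-04]), 'tool_pos': array([0.21179837, 0.50700352, 0.20433186]), 'ee_rot': array([-3.13945479e+00, -1.95372991e-04,  2.74581413e+00]), 'wrist_force': array([ 0.45729447, -0.21724248,  0.05226057]), 'wrist_torque': array([-0.00131334,  0.00837462, -0.01816905]), 'width': 0.0936668063202999}
scene {'camera_matrix': array([[535.60370737,   0.        , 312.8178407 ],
       [  0.        , 535.60370737, 232.20468313],
       [  0.        ,   0.        ,   1.        ]]), 'k1': 0.037661817994576435, 'eye': array([ 1.08047   , -0.89292745,  0.78457385]), 'orientation': array([ 0.9603898 , -0.00208961,  0.50890891])}
top {'camera_matrix': array([[506.9562909 ,   0.        , 314.98085388],
       [  0.        , 506.9562909 , 238.73465618],
       [  0.        ,   0.        ,   1.        ]]), 'k1': -0.06632460488934692, 'eye': array([0.34113328, 0.02383484, 1.3238332 ]), 'orientation': array([ 0.18256106, -0.00200414, -1.55255401])}
{'camera_matrix': array([[431.22330025,   0.        , 321.25918207],
       [  0.        , 431.22330025, 232.74749115],
       [  0.        ,   0.        ,   1.        ]]), 'k1': -0.009937625242993268, 'tool_from_camera': array([[-1.87113628e-04,  9.73630210e-01,  2.28131934e-01,
         6.59567468e-02],
       [ 9.99999966e-01,  2.24069802e-04, -1.36094525e-04,
        -1.37231469e-04],
       [-1.83623218e-04,  2.28131900e-01, -9.73630218e-01,
        -1.78849654e-01],
       [ 0.00000000e+00,  0.00000000e+00,  0.00000000e+00,
         1.00000000e+00]])}
```

View pics/top0.png

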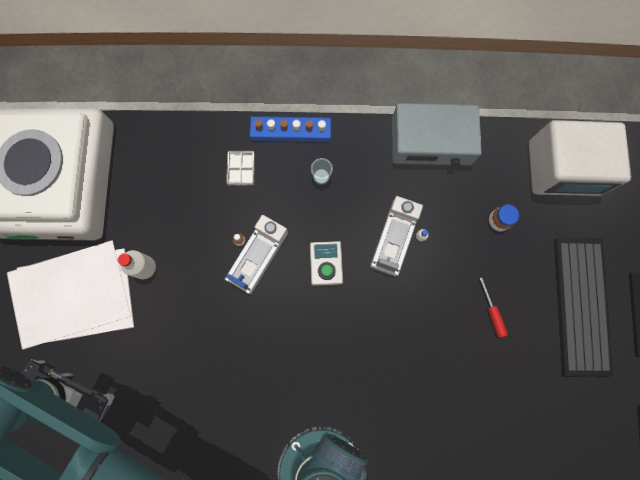

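View pics/scene0.png

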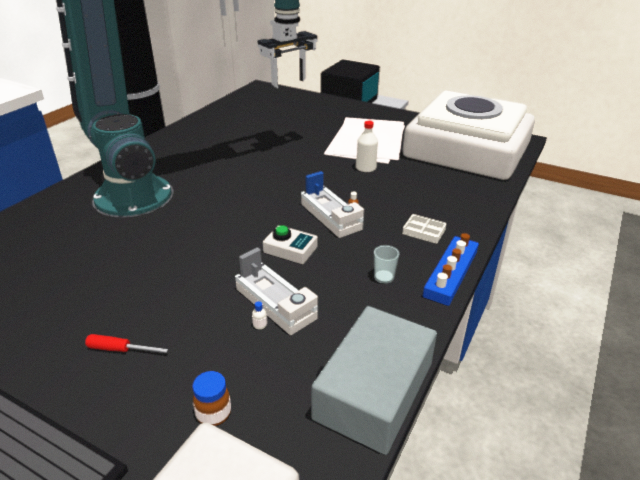

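Top view: blue tab near (237,281), with its bridge near (270,226). The green button is at (327,271) and the grey shutter near (397,235). The amber vial is at (238,239), beside the blue shutter. The scene view agrees. Next I'll measure them.

```bash
cat > h.py <<'E'
from bench import *
import cv2, numpy as np
from scipy.spatial.transform import Rotation as Ro
def pose(n,obs=None):
    c=calibration(n)
    if n=="wrist":
        T=np.eye(4);T[:3,:3]=Ro.from_euler('xyz',obs["ee_rot"]).as_matrix();T[:3,3]=obs["tool_pos"]
        T=T@c["tool_from_camera"]; return c,T[:3,:3],T[:3,3]
    return c,Ro.from_euler('xyz',c["orientation"]).as_matrix(),np.array(c["eye"])
def ray(n,uv,obs=None):
    c,R,e=pose(n,obs); K=c["camera_matrix"]
    p=cv2.undistortPoints(np.array(uv,float).reshape(-1,1,2),K,np.array([c["k1"],0,0,0,0.]))[:,0]
    return e,np.c_[p[:,0],-p[:,1],-np.ones(len(p))]@R.T
def onz(n,uv,z,obs=None):
    e,d=ray(n,uv,obs); return e+d*((z-e[2])/d[:,2])[:,None]
def tri(r1,r2):
    (a,d),(b,f)=r1,r2; d=d[0];f=f[0]
    s=np.linalg.lstsq(np.c_[d,-f],b-a,rcond=None)[0]
    p,q=a+s[0]*d,b+s[1]*f; return (p+q)/2,np.linalg.norm(p-q)
def blobs(im,lo,hi,mn=15):
    m=cv2.inRange(cv2.cvtColor(im,cv2.COLOR_RGB2HSV),np.array(lo),np.array(hi))
    n,l,s,c=cv2.connectedComponentsWithStats(m)
    return [(s[i],c[i],l==i) for i in range(1,n) if s[i][4]>=mn]
E
python3 - <<'E'
from h import *
I={n:cv2.imread(f"pics/{n}0.png")[:,:,::-1].copy() for n in("top","scene")}
for n in I:
    for nm,lo,hi in(("blue",(105,120,60),(125,255,255)),("green",(50,120,60),(80,255,255))):
        for s,c,m in blobs(I[n],lo,hi): print(n,nm,s,c.round(1))
im=I["top"]; g=cv2.cvtColor(im,cv2.COLOR_RGB2GRAY)
for nm,(x0,y0,x1,y1) in dict(blue=(222,205,300,300),console=(305,235,348,292),grey=(365,190,426,280)).items():
    m=np.zeros_like(g);m[y0:y1,x0:x1]=(g[y0:y1,x0:x1]>110)*255
    if nm=="blue": m|=sum(b[2] for b in blobs(im,(105,120,60),(125,255,255)) if x0<b[1][0]<x1 and b[1][1]>205).astype(np.uint8)*255
    cs=max(cv2.findContours(m,0,2)[0],key=cv2.contourArea); r=cv2.minAreaRect(cs); b=cv2.boxPoints(r)
    print(nm,np.round(r[0],1),np.round(b,1).tolist()); print(onz("top",b,.037)[:,:2].round(3).tolist())
a=np.hstack([cv2.resize(im[205:300,220:300],None,fx=6,fy=6,interpolation=2),cv2.resize(I["scene"][165:245,295:370],(300,570//570*320),interpolation=2).repeat(1,0) if 0 else cv2.copyMakeBorder(cv2.resize(I["scene"][165:240,295:370],(300,300),interpolation=2),0,270,0,0,0)])
cv2.imwrite("pics/crop.png",a[:,:,::-1])
E
```

```text
top blue [ 249  116   82   26 1471] [290.2 129.9]
top blue [497 204  22  21 358] [508.  214.3]
top blue [423 229   5   7  25] [425. 232.]
top blue [227 275  18  12  95] [236.5 280.1]
top green [  4 235  32   3  59] [ 19.3 236.3]
top green [322 265  10  11  92] [326.4 269.9]
scene blue [   0  104   62  108 4591] [ 24.7 156.3]
scene blue [306 171  18  23 340] [314.2 182.1]
scene blue [ 460  225   47  136 1189] [482.  294.1]
scene blue [ 422  236   57   70 1541] [449.8 273.4]
scene blue [254 301   8  10  61] [258.  305.7]
scene blue [192 371  34  31 847] [208.8 385.9]
scene green [275 225  14  11 112] [281.8 230.2]
blue [255.8 253.7] [[222.8000030517578, 278.1000061035156], [261.79998779296875, 213.10000610351562], [288.79998779296875, 229.3000030517578], [249.8000030517578, 294.29998779296875]]
[[0.472, 0.259], [0.644, 0.166], [0.602, 0.094], [0.432, 0.188]]
console [325.9 262.8] [[309.29998779296875, 242.0], [340.70001220703125, 240.6999969482422], [342.5, 283.6000061035156], [311.1000061035156, 284.8999938964844]]
[[0.57, 0.04], [0.575, -0.041], [0.464, -0.047], [0.459, 0.033]]
grey [396.2 235.5] [[369.20001220703125, 266.29998779296875], [394.8999938964844, 194.5], [423.1000061035156, 204.60000610351562], [397.3999938964844, 276.3999938964844]]
[[0.51, -0.115], [0.701, -0.182], [0.675, -0.256], [0.485, -0.187]]
```

View pics/crop.png

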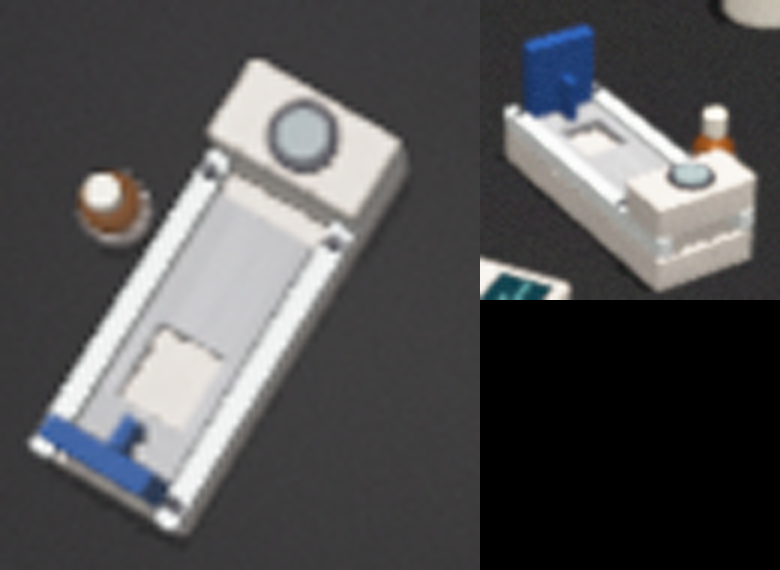

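Crop: bridge circle centre at crop (302,135). The left rail's outer edge runs from (35,440) to (205,160). The blue tab's top runs from (50,420) to (163,490), and the window lies behind it. Next I'll turn these into positions.

Run:
```python
from h import *
c=lambda x,y:(x/6+220-.4,y/6+205-.4)
br=onz("top",[c(302,135)],.064)[0]
rl=onz("top",[c(35,440),c(205,160),c(160,525),c(190,528),c(352,245)],.039)
tb=onz("top",[c(50,418),c(165,485)],.09)
ang=lambda p,q:np.degrees(np.arctan2(*(q-p)[1::-1]))
print("bridge",br,"railL",ang(rl[0],rl[1]),"railR",ang(rl[3],rl[4]),rl.round(3).tolist())
print("tab top ends",tb.round(3).tolist(),ang(tb[0],tb[1])+90, np.linalg.norm(tb[1]-tb[0]))
t=tb.mean(0); print("tab->bridge",ang(t,br),np.linalg.norm((br-t)[:2]))
# tab centroid tri, button tri
print(tri(ray("top",[(326.4,269.9)]),ray("scene",[(281.8,230.2)])), onz("top",[(326.4,269.9)],.053))
s=lambda x,y:(x/4+295-.4,y/4+165-.4)
for q in(.09,):print("scene tab top",onz("scene",[s(525,40) if 0 else s(45,40),s(113,27)],q).round(3).tolist())
print("scene bridge",onz("scene",[s(211,175)],.064), "vial",onz("top",[c(103,190)],.06))
```

```text
bridge [0.60163108 0.14044849 0.064     ] railL -28.865708189886245 railR -27.85145744529688 [[0.473, 0.252, 0.039], [0.595, 0.184, 0.039], [0.438, 0.197, 0.039], [0.437, 0.184, 0.039], [0.559, 0.12, 0.039]]
tab top ends [[0.477, 0.237, 0.09], [0.45, 0.189, 0.09]] -28.72514697401509 0.05490705187983346
tab->bridge -27.643959504646123 0.1561244509853107
(array([ 0.49844864, -0.00369618,  0.0484162 ]), np.float64(0.0036689528312150057)) [[ 0.49639986 -0.00467657  0.053     ]]
scene tab top [[0.451, 0.2, 0.09], [0.482, 0.238, 0.09]]
scene bridge [[0.60453681 0.14086422 0.064     ]] vial [[0.57714259 0.22435402 0.06      ]]
```

Shutter yaw is about -28.3°. The tab-to-bridge distance comes out at 156 mm against the 159 mm expected. With yaw 151.7° the tool's -x is the push direction. I'll close the claw, turn, then travel high to a point about 27 mm outside the tab.

Emit:
step_arm(increments="0 0 0 0 0 0.1; -3.2 -1.4 0 0 0 0; -3.2 -1.4 0 0 0 0; -3.2 -1.4 0 0 0 0; -3.2 -1.4 0 0 0 0", claw=1)

```text
time: 0.6
tool_pos: [0.2984, 0.3961, 0.2049]
ee_rot: [-3.141, -0.0, 2.646]
wrist_force: [0.6, 0.1, -0.1]
width: 0.0572
```

Emit:
step_arm(increments="-3.2 -1.4 0 0 0 0; -3.2 -1.4 0 0 0 0; -3.2 -1.4 0 0 0 0; -3.2 -1.4 0 0 0 0; -3.2 -1.4 0 0 0 0")

```text
time: 1.1
tool_pos: [0.4059, 0.2583, 0.205]
ee_rot: [-3.141, -0.0, 2.646]
wrist_force: [0.7, 0.9, 0.2]
width: 0.0174
```

Emit:
step_arm(increments="0 0 0 0 0 0; 0 0 0 0 0 0")

```text
time: 1.3
tool_pos: [0.4054, 0.2593, 0.205]
ee_rot: [-3.141, -0.001, 2.644]
wrist_force: [1.0, 0.6, -0.3]
width: 0.002
```

Run:
```python
from h import *
o=get_obs(); im=snapshot("wrist"); cv2.imwrite("pics/w1.png",im[:,:,::-1]); np.save("o1.npy",np.r_[o["tool_pos"],o["ee_rot"]])
print(o["tool_pos"],o["ee_rot"])
for s,c,m in blobs(im,(105,120,50),(125,255,255),40): print(s,c)
```

```text
[0.40537521 0.25926027 0.20499605] [-3.14113131e+00 -1.20980544e-03  2.64401655e+00]
[318 287   8  41 260] [321.42307692 308.79615385]
```

View pics/w1.png

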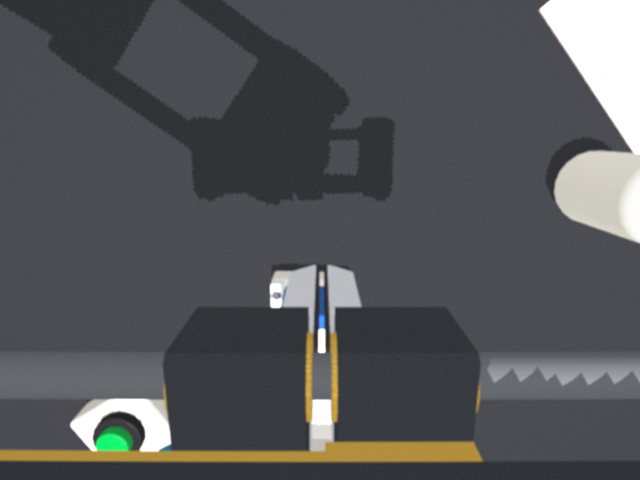

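Wrist view: the closed fingers hide most of the tab. The near end of the shutter's left rail shows at (276,294), and the tab shows blue through the slit at x≈321. The shutter is therefore slightly to image-left, which is tool -y. I'll check that against the rail-end corner.

Run:
```python
from h import *
a=np.load("o1.npy"); o=dict(tool_pos=a[:3],ee_rot=a[3:])
O=np.array([.5366,.1762]); u=np.array([.8805,-.474]); v=np.array([.474,.8805])
f=lambda p:np.round([(p[:2]-O)@u*1e3,(p[:2]-O)@v*1e3],1)
print("tcp",f(a[:3]))
for uv in((270,306),(270,285),(282,271)): print(uv,f(onz("wrist",[uv],.039,o)[0]))
print("button",onz("wrist",[(114,440)],.053,o))
```

```text
tcp [-154.9   10.9]
(270, 306) [-76.1 -33.4]
(270, 285) [-95.1 -32.8]
(282, 271) [-107.4  -22.4]
button [[0.4938378  0.00052349 0.053     ]]
```

The measured y offset is about 8–11 mm, so I'll move 1.0 cm in tool -y. Then I'll go to x≈-127 and descend to z≈0.058.

Emit:
step_arm(increments="-2.8 -1 0 0 0 0; 0 0 4 0 0 0; 0 0 4 0 0 0; 0 0 4 0 0 0; 0 0 2.7 0 0 0")

```text
time: 1.85
tool_pos: [0.4228, 0.2382, 0.0554]
ee_rot: [-3.139, -0.003, 2.648]
wrist_force: [-0.5, 0.1, -0.3]
width: 0.0004
```

Emit:
step_arm(increments="0 0 0 0 0 0; 0 0 0 0 0 0")

```text
time: 2.05
tool_pos: [0.4248, 0.2385, 0.0589]
ee_rot: [-3.142, -0.0, 2.648]
wrist_force: [0.9, 0.4, 0.2]
width: 0.0007
```

Run:
```python
from h import *
o=get_obs()
p=o["tool_pos"];O=np.array([.5366,.1762]); u=np.array([.8805,-.474]); v=np.array([.474,.8805])
print(p,o["ee_rot"],o["wrist_force"],(p[:2]-O)@u,(p[:2]-O)@v)
A=snapshot("scene");B=snapshot("top")
a=np.hstack([cv2.resize(A[90:240,260:400],(560,600),interpolation=2)[:, :400],cv2.resize(B[200:320,180:300],(400,400))[:,:].copy() if 0 else cv2.copyMakeBorder(cv2.resize(B[200:310,190:300],(400,400),interpolation=2),0,200,0,0,0)])
cv2.imwrite("pics/c2.png",a[:,:,::-1])
```

```text
[0.42481093 0.2385124  0.05886878] [-3.14157546e+00 -4.06929076e-04  2.64757296e+00] [0.91218687 0.42896001 0.19763315] -0.12796635051705596 0.001878048468169449
```

View pics/c2.png

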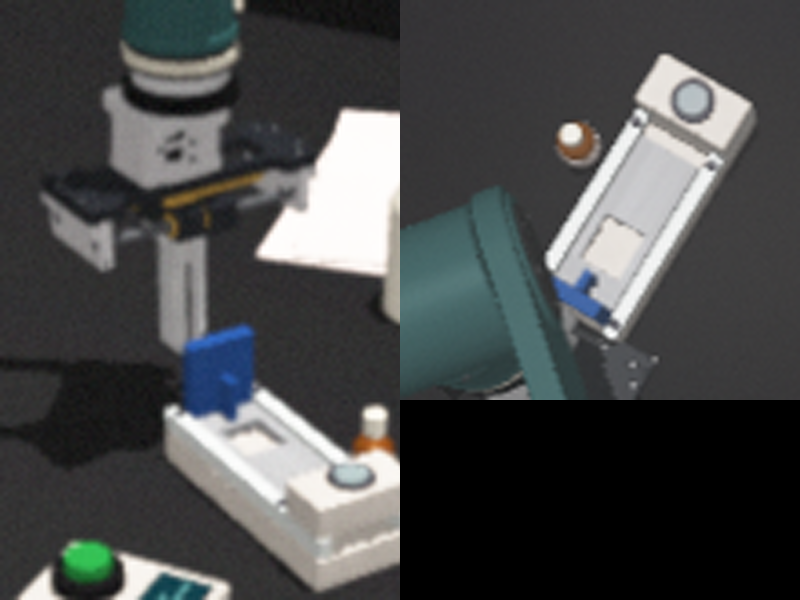

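The closed fingers stand just behind the tab, roughly centred on it (crop (185,340) against the tab at (220,365)), and the amber vial is clear. Now the push in 1 cm rows.

Emit:
step_arm(increments="-1 0 0 0 0 0; -1 0 0 0 0 0; -1 0 0 0 0 0; -1 0 0 0 0 0; -1 0 0 0 0 0")

```text
time: 2.65
tool_pos: [0.4681, 0.2148, 0.0596]
ee_rot: [3.141, -0.006, 2.645]
wrist_force: [-8.6, 4.0, 8.4]
width: 0.0003
```

Emit:
step_arm(increments="-1 0 0 0 0 0; -1 0 0 0 0 0; -0.6 0 0 0 0 0")

```text
time: 2.95
tool_pos: [0.4906, 0.2022, 0.0595]
ee_rot: [3.142, -0.006, 2.645]
wrist_force: [-9.5, 3.2, 9.1]
width: 0.0006
```

Emit:
step_arm(increments="0 0 0 0 0 0; 0 0 0 0 0 0")

```text
time: 3.15
tool_pos: [0.491, 0.202, 0.0594]
ee_rot: [3.141, -0.005, 2.645]
wrist_force: [-7.8, 2.4, 6.5]
width: 0.0004
```

Run:
```python
from h import *
o=get_obs()
p=o["tool_pos"];O=np.array([.5366,.1762]); u=np.array([.8805,-.474]); v=np.array([.474,.8805])
print(p,o["ee_rot"],o["wrist_force"],o["wrist_force"][:2]@u,(p[:2]-O)@u,(p[:2]-O)@v)
A=snapshot("scene");B=snapshot("top")
for n,im in(("scene",A),("top",B)):
    for s,c,m in blobs(im,(105,120,60),(125,255,255)):
        if 220<c[0]<340 and 160<c[1]<300:print(n,s,c)
```

```text
[0.49102617 0.20199342 0.05941346] [ 3.14136574 -0.00481632  2.64500349] [-7.81241847  2.4237718   6.48281179] -8.027702291998985 -0.05235383326777887 0.0011091085117311457
scene [315 179  18  23 332] [323.72289157 189.92168675]
```

Spring force is about 8 N, at an estimated 45 mm of travel. I'll press in small increments until the end stop shows.

Emit:
step_arm(increments="-0.3 0 0 0 0 0; 0 0 0 0 0 0")

```text
time: 3.45
tool_pos: [0.4934, 0.2007, 0.0594]
ee_rot: [3.141, -0.005, 2.645]
wrist_force: [-7.2, 3.6, 7.1]
width: 0.0004
```

Emit:
step_arm(increments="-0.2 0 0 0 0 0; 0 0 0 0 0 0")

```text
time: 3.65
tool_pos: [0.4934, 0.2007, 0.0595]
ee_rot: [-3.141, -0.009, 2.645]
wrist_force: [-12.0, 4.7, 9.3]
width: 0.0004
```

The tool stalled at the same position while the force rose to 13 N, so it is at the end stop. Backing off.

Emit:
step_arm(increments="1 0 0 0 0 0; 1.5 0 0 0 0 0; 2 0 0 0 0 0; 2 0 0 0 0 0; 2 0 0 0 0 0")

```text
time: 4.15
tool_pos: [0.4206, 0.2398, 0.0583]
ee_rot: [-3.142, 0.0, 2.646]
wrist_force: [-1.1, 0.3, 0.1]
width: 0.0003
```

Emit:
step_arm(increments="0 0 0 0 0 0; 0 0 0 0 0 0; 0 0 -4 0 0 0; 0 0 -4 0 0 0")

```text
time: 4.55
tool_pos: [0.4214, 0.2385, 0.1379]
ee_rot: [-3.138, -0.002, 2.645]
wrist_force: [0.4, 0.6, -0.5]
width: 0.0004
```

Run:
```python
from h import *
o=get_obs(); print(o["time"],o["tool_pos"],o["ee_rot"],o["wrist_force"])
A=snapshot("scene");B=snapshot("top")
for n,im in(("scene",A),("top",B)):
    for s,c,m in blobs(im,(105,120,60),(125,255,255)):
        if 220<c[0]<340 and 160<c[1]<300:print(n,s,c)
a=np.hstack([cv2.resize(A[160:260,290:390],(400,400),interpolation=2),cv2.resize(B[205:305,215:315],(400,400),interpolation=2)])
cv2.imwrite("pics/c3.png",a[:,:,::-1])
```

```text
4.55 [0.42137302 0.23848467 0.13792283] [-3.13849489e+00 -1.66970457e-03  2.64497095e+00] [ 0.41026763  0.62702249 -0.52548032]
scene [310 175  19  23 353] [318.85269122 185.91501416]
top [233 266  18  13  92] [241.79347826 271.66304348]
```

View pics/c3.png

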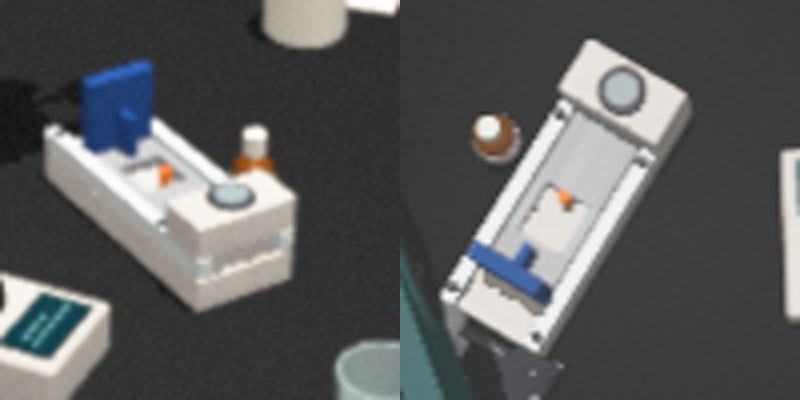

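Caught: the tab moved in part-way, from (236.5,280.1) to (241.8,271.7) in the top view. The orange pin stands up at crop (566,197), and the vial is untouched. Next I'll lift and go slightly past the button, so the wrist camera can see it clear of the fingers.

Emit:
step_arm(increments="0 0 -3 0 0 0; -3.1 -2.5 0 0 0 0; -3.1 -2.5 0 0 0 0; -3.1 -2.5 0 0 0 0; -3.1 -2.5 0 0 0 0")

```text
time: 5.15
tool_pos: [0.4841, 0.0904, 0.1679]
ee_rot: [-3.141, 0.0, 2.645]
wrist_force: [0.8, 0.7, -0.2]
width: 0.0004
```

Emit:
step_arm(increments="-3.1 -2.5 0 0 0 0; -3.1 -2.5 0 0 0 0; -3.1 -2.5 0 0 0 0; 0 0 0 0 0 0; 0 0 0 0 0 0")

```text
time: 5.65
tool_pos: [0.5294, -0.0189, 0.1674]
ee_rot: [-3.141, -0.002, 2.643]
wrist_force: [0.0, -0.0, -0.0]
width: 0.0007
```

Run:
```python
from h import *
o=get_obs(); p=o["tool_pos"]; print(o["time"],p,o["ee_rot"],o["wrist_force"])
im=snapshot("wrist"); cv2.imwrite("pics/w2.png",im[:,:,::-1])
R=Ro.from_euler('xyz',o["ee_rot"]).as_matrix()
for s,c,m in blobs(im,(50,120,50),(80,255,255),40):
    q=onz("wrist",[c],.052,o)[0]; print(s,c,q,"tool cm",(R.T@(q-p)*100).round(2))
```

```text
5.65 [ 0.52944284 -0.01890864  0.16743298] [-3.14129581e+00 -1.59148955e-03  2.64302854e+00] [ 0.00411204 -0.00987151 -0.02274388]
[ 297  156   44   46 1592] [318.5678392  178.52324121] [ 0.49767167 -0.00386727  0.052     ] tool cm [ 3.49 -0.19 11.55]
```

View pics/w2.png

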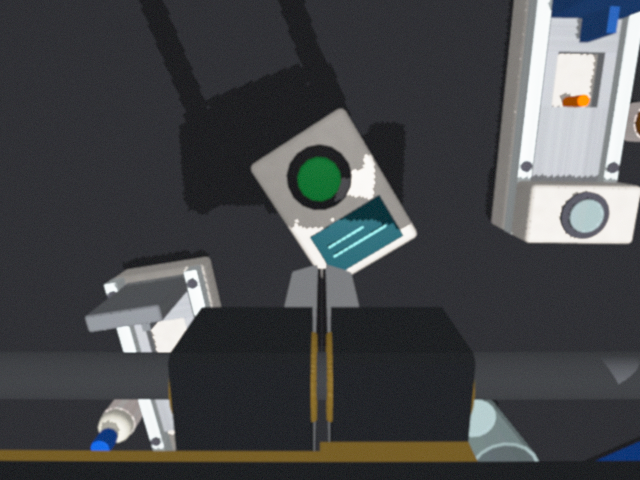

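The button shows clearly at (318.6,178.5), giving (0.498,-0.004), which agrees with the fixed cameras. The pin is up in the blue window at (577,101). Now I'll move above the button and lower to just over it.

Emit:
step_arm(increments="3.5 -0.2 0 0 0 0; 0 0 4 0 0 0; 0 0 3.8 0 0 0; 0 0 2.2 0 0 0; 0 0 0 0 0 0")

```text
time: 6.2
tool_pos: [0.4941, -0.0011, 0.0645]
ee_rot: [-3.139, -0.008, 2.648]
wrist_force: [-0.8, 0.2, 0.6]
width: 0.0003
```

Emit:
step_arm(increments="0 0 0.5 0 0 0; 0 0 0.5 0 0 0; 0 0 0.3 0 0 0; 0 0 0 0 0 0")

```text
time: 6.6
tool_pos: [0.4987, -0.0027, 0.0565]
ee_rot: [3.14, 0.002, 2.646]
wrist_force: [0.7, 0.8, 2.2]
width: 0.0007
```

Emit:
step_arm(increments="0 0 0.4 0 0 0; 0 0 0.3 0 0 0; 0 0 0 0 0 0")

```text
time: 6.9
tool_pos: [0.4989, -0.0027, 0.0511]
ee_rot: [3.14, 0.003, 2.646]
wrist_force: [-2.7, 1.6, 12.3]
width: 0.0005
```

Emit:
step_arm(increments="0 0 0.3 0 0 0; 0 0 0 0 0 0")

```text
time: 7.1
tool_pos: [0.499, -0.0028, 0.0509]
ee_rot: [3.14, 0.003, 2.646]
wrist_force: [-7.9, 0.9, 23.0]
width: 0.0004
```

It stopped firmly at z=0.051 with 23 N. First contact was at about 0.0565–0.057, so the travel is about 6 mm. I'll release slowly and watch force against height to confirm.

Emit:
step_arm(increments="0 0 -0.5 0 0 0; 0 0 0 0 0 0")

```text
time: 7.3
tool_pos: [0.4989, -0.0028, 0.0524]
ee_rot: [3.14, 0.003, 2.646]
wrist_force: [1.0, 1.9, 4.1]
width: 0.0006
```

Emit:
step_arm(increments="0 0 -0.2 0 0 0; 0 0 0 0 0 0")

```text
time: 7.5
tool_pos: [0.4988, -0.0028, 0.0532]
ee_rot: [3.14, 0.002, 2.646]
wrist_force: [1.8, 1.2, 3.8]
width: 0.0007
```

Emit:
step_arm(increments="0 0 -0.2 0 0 0; 0 0 0 0 0 0")

```text
time: 7.7
tool_pos: [0.4982, -0.0029, 0.0546]
ee_rot: [3.141, 0.001, 2.646]
wrist_force: [1.2, 0.9, 3.2]
width: 0.0005
```

Emit:
step_arm(increments="0 0 -0.2 0 0 0; 0 0 0 0 0 0")

```text
time: 7.9
tool_pos: [0.4974, -0.003, 0.0562]
ee_rot: [-3.141, -0.001, 2.646]
wrist_force: [2.0, -0.5, 2.5]
width: 0.0003
```

The spring force falls smoothly (4.1 N at 0.0524, 2.5 N at 0.0562). Extrapolated, it reaches about 5 N at 0.051, so the button was fully down. Lifting clear.

Emit:
step_arm(increments="0 0 -1 0 0 0; 0 0 -3 0 0 0; 0 0 -4 0 0 0; 0 0 -4 0 0 0; 3.5 0 0 0 0 0")

```text
time: 8.4
tool_pos: [0.4709, 0.0123, 0.1826]
ee_rot: [3.138, 0.01, 2.643]
wrist_force: [-0.4, 1.2, 0.2]
width: -0.0
```

Emit:
step_arm(increments="3.5 0 0 0 0 0; 3.5 0 0 0 0 0; 0 0 0 0 0 0; 0 0 0 0 0 0; 0 0 0 0 0 0")

```text
time: 8.9
tool_pos: [0.4056, 0.0467, 0.1763]
ee_rot: [-3.141, -0.0, 2.645]
wrist_force: [-0.0, 0.5, 0.3]
width: 0.0002
```

Run:
```python
from h import *
o=get_obs(); print(o["time"],o["tool_pos"],o["wrist_force"],abs(o["qvel"]).max())
A=snapshot("scene");B=snapshot("top")
I={n:cv2.imread(f"pics/{n}0.png")[:,:,::-1] for n in("top","scene")}
for n,im in(("scene",A),("top",B)):
    for k in(I[n],im):
        print(n,[tuple(c.round(1)) for s,c,m in blobs(k.copy(),(105,120,60),(125,255,255))+blobs(k.copy(),(50,120,60),(80,255,255))])
a=np.hstack([A[140:440,80:480],B[110:410,110:510]])
cv2.imwrite("pics/end.png",a[:,:,::-1])
```

```text
8.9 [0.40555932 0.04671174 0.17634489] [-0.04335861  0.46306994  0.30289734] 0.012567548129748524
scene [(np.float64(24.7), np.float64(156.3)), (np.float64(314.2), np.float64(182.1)), (np.float64(482.0), np.float64(294.1)), (np.float64(449.8), np.float64(273.4)), (np.float64(258.0), np.float64(305.7)), (np.float64(208.8), np.float64(385.9)), (np.float64(281.8), np.float64(230.2))]
scene [(np.float64(24.7), np.float64(156.3)), (np.float64(318.8), np.float64(185.9)), (np.float64(482.0), np.float64(294.0)), (np.float64(449.8), np.float64(273.5)), (np.float64(258.0), np.float64(305.8)), (np.float64(208.8), np.float64(385.9)), (np.float64(281.8), np.float64(230.2))]
top [(np.float64(290.2), np.float64(129.9)), (np.float64(508.0), np.float64(214.3)), (np.float64(425.0), np.float64(232.0)), (np.float64(236.5), np.float64(280.1)), (np.float64(19.3), np.float64(236.3)), (np.float64(326.4), np.float64(269.9))]
top [(np.float64(290.2), np.float64(129.9)), (np.float64(507.9), np.float64(214.3)), (np.float64(425.0), np.float64(232.0)), (np.float64(241.7), np.float64(271.7)), (np.float64(19.3), np.float64(236.3))]
```

View pics/end.png

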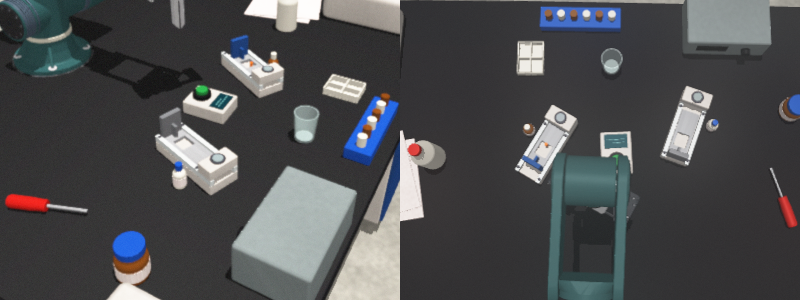

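The final view shows the tab at the middle position and the pin up. The button is back at its original pixel (281.8,230.2), and the grey tab and every loose thing are unmoved. The robot is clear, so I'm handing in.

```bash
python3 -c "
from bench import *
print(close_job())"
```

```text
the job is handed in; nothing more can be done
None
```

The blue slide is caught on its raised stop pin at the middle position, and the green button has been pressed and released. The job is handed in at about 9 s on the robot's clock; it reports no verdict.

- **Shutter:** I pushed the blue tab with closed fingers to its end stop. The tool stalled there while the force rose to about 13 N. After I backed off, the cameras showed the tab part-way in and the orange pin up.
- **Button:** I pressed it to a hard stop at z = 0.051 m (23 N). On release the spring force fell smoothly, and extrapolated it fits 5 N at the stop, so it was fully down. It came back to its original pixel in the scene camera; the arm hid it in the top view.
- **Surroundings:** The grey shutter and the loose things look unmoved in the final pictures, and the robot stands clear at z ≈ 0.18 m with no contact force.
- **Disagreements:** The button position differed by up to about 5 mm between early views, so I measured it again from close by before pressing. There was also 6–9 N of upward force on the tool during the push. I took that to be friction on the tab and did not check it further.

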